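# Tidy the brew bar: canisters by lid colour, tamper on its dock

### The arm

A 6-joint arm with a two-finger parallel gripper is mounted at the origin on the work surface. World frame = base frame: x ahead of the robot, y to its left, z up, the work surface at z = 0. Lengths are in m, angles in degrees, forces in N, time in s.
With the tool pointing down it reaches from about 0.375 to 0.9 m from the base axis. Payload 3.1 kg.
Tool frame: the origin (TCP) lies on the centre line of the jaws, within the pads' length; the fingertips stand 17 mm ahead of it and the grasp point (between the pads) lies 2 mm behind it; z points along the fingers, y is the line along which they close (so a half turn about z gives the same grasp; the last joint's range is limited). The gripper opens to 87 mm and grips with 3 to 60 N. Pads are 19 mm wide; open, the fingers measure 117 mm over their backs; the gripper's body (75 mm by 190 mm) begins 51 mm behind the grasp point.
Start: joints at [-83.68, 30.224, 82.088, -0, 67.689, -10.227], TCP at [0.178, -0.599, 0.24] pointing down, gripper open.
Joint ranges: [-176.69, 176.69], [-43.24, 126.21], [12.49, 139.97], [-82, 262], [0, 151.66], [-163.58, 163.58]. Speed limits (degrees/s): [159.86, 159.86, 180, 180, 180, 180].

### API

Orientations are given as a 3x3 rotation matrix whose columns are the frame's x, y, z axes.
In Python, from rig import bot, imaging, finder gives the robot as it stands. The module is installed in compiled form; this text tells all that it offers.
- The arm moves only by the tool play_rows, never from a script. Its argument "motion" is a list that holds one entry, the list of rows, each a list of 6 numbers: the shift along the tool's x, y, z in m, then the turn, a rotation vector about the tool's x, y, z in degrees. In form: [[[dx, dy, dz, wx, wy, wz], ...]]. A call has 1 to 8 rows; each row is the pose to reach, as a shift and turn from the pose commanded when the call began, along the tool's axes at that moment; what a row does not reach only later rows make up. A row lasts 1/12 s, in which the tool goes at most 41.7 mm and 7.16 degrees, less where a joint would pass 70% of its speed; a pose out of reach is approached as far as the arm can. A call with a gripper value outside its range is refused whole. "fingers" is the finger opening in m, from 0 to 0.087, set as the call begins (left out, the last holds). The fingers move at their own pace and stop on an object; the grip force is fixed at half the most. Time passes only in rows, so rows that repeat a pose let the fingers close. It gives the time, the measured TCP pose, the force, the opening and the grip force at its end, in the units of the state.
- bot.read_state(): the state, without advancing time (a new reading comes with each control period).
- imaging.capture(name): name is "scene" or "side" or "wrist"; returns a dict with "frame" (420x560x3 uint8, red, green, blue), "camera_matrix" (3x3 intrinsics, pixels), "R" (3x3) and "t" (3): a world point X has camera coordinates R X + t. Camera axes: x right, y down, z forward; pixel columns grow to the right and rows downward; lengths in m; the calibration is good to about 2 mm. A picture is of the moment at which its call begins. There is no depth.
- bot.hand_in(): hands the job in; it is judged then, once.
Trained networks look in the newest picture that a camera, given by its name, has taken for a name from the list of things; names that differ only in an ending like _2 or _b are one class to them, and where a whole thing is asked for, a point or a joint stands for the part that bears it (a point fixed in the world has none). Each returns a list of dicts, best first, with "confidence" (0 to 1); they miss things now and then, are a little off and sometimes report something else, mostly with a low value. They report only what shows in the picture. A call takes as long as a camera call.
- finder.recognise(camera, name): "at" ([x, y, z] in m, in world coordinates, good to about 4 mm: the middle of the surface that is visible of it).
- finder.outline_of(camera, name): "pixels" (420x560 bool, what is visible of it).
The state is a dict: "time_s": time; "joint_positions": joint angles; "qvel": joint speeds; "tau": joint torques, N m; "position": TCP position; "tcp_rot": TCP orientation; "force": force on the tool from outside, world axes, zero at the start; "moment": the same for the moment, N m; "opening": opening from 0.0 (shut) to 1.0 (fully open); "grasp_force": force on a finger pad.
Only numpy, scipy, OpenCV 4.12 (cv2) and the standard library are available. Lean on these libraries where they do the work, as an engineer would, in place of code of your own. Each camera call takes 0.05 s, during which the arm holds its last target. There are 200 camera calls.

### The job

Sort what the last shift left on the coffee counter: stand both red-lidded bean canisters upright in the red tray and both blue-lidded ones upright in the blue tray, and stand the tamper base down inside its round black dock. Leave the white cup and the steel milk pitcher where they are.

Things in the scene. Friction and masses are not known exactly. Their poses are not given: they have to be found in the camera images.
- red_can_a: upright sealed bean canister: bare steel cylinder 40 mm diameter with a red screw lid 42 mm diameter; 85 mm tall in all (the lid is the top 19 mm, fixed to it), about 90 g; loose. Origin: centre of its underside, z up. One of two alike.
- red_can_b: upright sealed bean canister: bare steel cylinder 40 mm diameter with a red screw lid 42 mm diameter; 85 mm tall in all (the lid is the top 19 mm, fixed to it), about 90 g; loose. Origin: centre of its underside, z up. One of two alike.
- blue_can_a: upright sealed bean canister: bare steel cylinder 40 mm diameter with a blue screw lid 42 mm diameter; 85 mm tall in all (the lid is the top 19 mm, fixed to it), about 90 g; loose. Origin: centre of its underside, z up. One of two alike.
- blue_can_b: upright sealed bean canister: bare steel cylinder 40 mm diameter with a blue screw lid 42 mm diameter; 85 mm tall in all (the lid is the top 19 mm, fixed to it), about 90 g; loose. Origin: centre of its underside, z up. One of two alike.
- tamper: coffee tamper standing on its steel base (58 mm diameter, 22 mm high) with a black handle above: narrow at the neck, then a straight 36 mm diameter grip from 52 to 90 mm up, rounded top at 98 mm; about 350 g; loose. Origin: centre of its underside, z up along the handle.
- red_tray: open red plastic tray, fixed to the counter: outside 86 mm along its x, 160 mm along its y, 30 mm high; walls 4 mm, floor 4 mm thick (inside 78 x 152 mm). Origin: centre of its underside, x across, y along its length, z up. Two canisters stand side by side in it along y, e.g. at y = +36 and -36 mm.
- blue_tray: open blue plastic tray, fixed to the counter: outside 86 mm along its x, 160 mm along its y, 30 mm high; walls 4 mm, floor 4 mm thick (inside 78 x 152 mm). Origin: centre of its underside, x across, y along its length, z up. Two canisters stand side by side in it along y, e.g. at y = +36 and -36 mm.
- dock: round shallow black rubber dish, fixed to the counter: 92 mm outside and 84 mm inside diameter, 14 mm high, floor 5 mm thick. Origin: centre of its underside, z up.
- cup: bystander: white ceramic mug, 84 mm diameter, 62 mm tall, with a handle on its +y side, loose. Origin: centre of its underside.
- pitcher: bystander: open steel milk pitcher without handle, 84 mm diameter at the rim, 95 mm tall, loose. Origin: centre of its underside.

How it is judged:
By the outcome, as a careful person would: the job done as asked, in the order asked, and still so for the second after the job is handed in, with the robot touching nothing.
It also fails if it takes over 115 s, if anything falls off the work surface, if the arm or the gripper's body presses on something with over 40 N, if the wrist force passes 120 N, or if a joint passes its speed limit or range.

## Working session

There is one attempt and no reset: what is moved stays moved. The work goes in short steps, Python scripts to look and compute and a tool call to move; the robot and the scene stay as the last step left them, time stands still between calls to the robot, and variables do not carry over. Pictures are saved under pics/ and viewed, at most 14 in all, crops included, and the job is handed in when it is done.

Besides the shell and the picture viewer there is one more tool, called by a JSON object that holds its "method" and its "body". play_rows: Moves the arm, as the interface text tells. Its arguments: {"type":"object","properties":{"motion":{"type":"array"},"fingers":{"type":"number"}},"required":["motion"]}

```bash
mkdir -p pics; ls
python3 - <<'E'
from rig import bot, imaging, finder
import cv2,numpy as np
s=bot.read_state(); print(s['time_s'],s['position'],np.round(s['tcp_rot'],3).tolist(),s['opening'])
for c in ['scene','side']:
    d=imaging.capture(c); cv2.imwrite(f'pics/{c}0.png',d['frame'][:,:,::-1])
    print(c,np.round(d['camera_matrix'],1).tolist(),np.round(d['R'],3).tolist(),np.round(d['t'],3).tolist())
    for n in ['red_can_a','blue_can_a','tamper','red_tray','blue_tray','dock','cup','pitcher']:
        print(n,[(np.round(r['at'],3).tolist(),round(r['confidence'],2)) for r in finder.recognise(c,n)])
print(bot.read_state()['time_s'])
E
```

```text
pics
0.0 [ 0.1779495  -0.59840448  0.23857649] [[0.959, 0.285, -0.0], [0.285, -0.959, 0.002], [0.0, -0.002, -1.0]] 1.0007478190772188
scene [[493.0, 0.0, 282.0], [0.0, 493.0, 205.9], [0.0, 0.0, 1.0]] [[-0.472, 0.882, 0.002], [0.768, 0.412, -0.489], [-0.432, -0.229, -0.872]] [0.234, -0.402, 1.511]
red_can_a [([0.431, -0.228, 0.067], 0.97), ([0.455, -0.12, 0.074], 0.95)]
blue_can_a [([0.481, 0.001, 0.074], 0.68), ([0.457, -0.12, 0.071], 0.51)]
tamper [([0.425, 0.24, 0.027], 0.57)]
red_tray [([0.617, 0.244, 0.009], 0.67)]
blue_tray [([0.629, -0.262, 0.005], 0.57), ([0.496, 0.107, 0.077], 0.55)]
dock [([0.661, 0.012, 0.008], 0.89)]
cup [([0.447, 0.449, 0.029], 0.96)]
pitcher [([0.45, -0.418, 0.066], 0.87)]
side [[462.7, 0.0, 279.7], [0.0, 462.7, 203.2], [0.0, 0.0, 1.0]] [[0.996, -0.085, -0.018], [-0.059, -0.509, -0.859], [0.063, 0.856, -0.512]] [-0.525, 0.06, 1.16]
red_can_a [([0.447, -0.139, 0.059], 0.88), ([0.451, -0.437, 0.064], 0.29)]
blue_can_a [([0.473, -0.022, 0.048], 0.74), ([0.486, 0.09, 0.073], 0.73)]
tamper [([0.413, 0.225, 0.037], 0.91)]
red_tray [([0.62, 0.247, 0.012], 0.84)]
blue_tray [([0.631, -0.264, 0.007], 0.8)]
dock [([0.659, 0.016, 0.003], 0.95)]
cup [([0.459, 0.42, 0.045], 0.7)]
pitcher []
0.9
```

View pics/scene0.png

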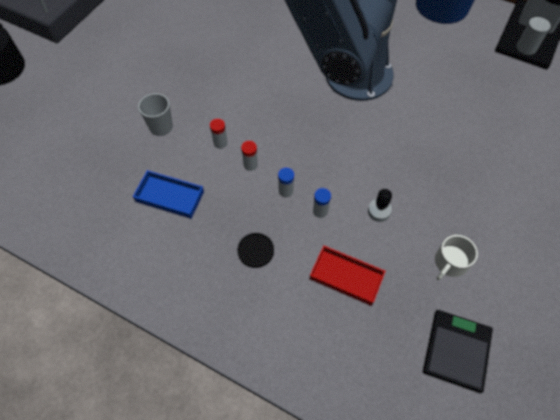

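View pics/side0.png

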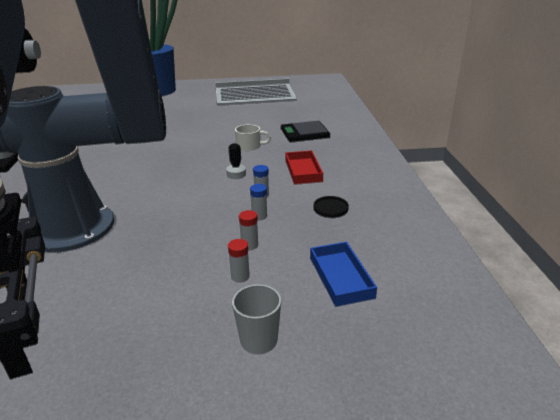

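The pictures show everything upright. In the scene view the red lids are at (218,127) and (249,149), the blue lids at (286,175) and (322,197), and the tamper at (383,199). The blue tray is at (168,194), the red tray at (348,275) and the dock at (256,250). Next I'll measure by fitting projected silhouettes.

```bash
cat > h.py <<'E'
from rig import bot, imaging, finder
import cv2,numpy as np
from scipy.optimize import least_squares
a=np.linspace(0,2*np.pi,48,endpoint=False)
def cyl(r,z0,z1): return np.array([[r*np.cos(t),r*np.sin(t),z] for z in(z0,z1) for t in a])
def box(x,y,z0,z1): return np.array([[i*x/2,j*y/2,z] for z in(z0,z1) for i in(-1,1) for j in(-1,1)])
def proj(d,P):
    c=P@d['R'].T+d['t']; p=c@d['camera_matrix'].T; return p[:,:2]/p[:,2:]
def place(pts,q):
    t=q[2] if len(q)>2 else 0; c,s=np.cos(t),np.sin(t)
    return pts@np.array([[c,-s,0],[s,c,0],[0,0,1]]).T+[q[0],q[1],0]
def mom(d,pts,q):
    h=cv2.convexHull(proj(d,place(pts,q)).astype(np.float32)); m=cv2.moments(h); return feats(m)
def feats(m):
    A=m['m00']; return np.array([m['m10']/A,m['m01']/A,m['mu20']/A/30,m['mu11']/A/30,m['mu02']/A/30]),A
def col(d,c):
    f=cv2.cvtColor(d['frame'],cv2.COLOR_RGB2HSV); H,S,V=cv2.split(f)
    m=(S>150)&(V>70)&(((H<10)|(H>170)) if c=='red' else (abs(H.astype(int)-115)<12))
    n,l,st,ce=cv2.connectedComponentsWithStats(m.astype(np.uint8)); return [(l==i) for i in range(1,n) if st[i,4]>60]
def near(d,masks,p):
    u=proj(d,np.array([p]))[0]
    if not masks: return None
    k=[np.linalg.norm(np.argwhere(m).mean(0)[::-1]-u) for m in masks]; i=int(np.argmin(k)); return masks[i] if k[i]<20 else None
def fit(views,pts,q0):
    # views: (cam dict, mask); fits silhouette moments
    T=[(d,feats(cv2.moments(cv2.convexHull(np.argwhere(m)[:,::-1].astype(np.float32).copy())))) for d,m in views]
    n=5 if len(q0)>2 else 2
    r=least_squares(lambda q:np.concatenate([mom(d,pts,q)[0][:n]-f[0][:n] for d,f in T]),q0,x_scale=0.01,diff_step=1e-4)
    return r.x,r.fun,[mom(d,pts,r.x)[1]/f[1] for d,f in T]
E
python3 - <<'E'
from h import *
D={c:imaging.capture(c) for c in('scene','side')}
print({c:[(int(m.sum()),np.argwhere(m).mean(0)[::-1].round().tolist()) for m in col(D[c],k)] for c in D for k in('red',)})
lid=cyl(.021,.066,.085)
def rep(n,views,pts,q0):
    for vs in [views]+[[v] for v in views]:
        if vs:
            x,f,A=fit(vs,pts,q0); print(n,np.round(x,4),'deg',np.round(np.degrees(x[2:]),1),'res',np.round(f,1),'A',np.round(A,2))
for n,c,p in [('ra','red',(.431,-.228)),('rb','red',(.452,-.125)),('ba','blue',(.48,-.01)),('bb','blue',(.493,.1))]:
    rep(n,[(d,m) for d in D.values() if (m:=near(d,col(d,c),(*p,.075))) is not None],lid,p)
for n,c,p in [('rt','red',(.618,.246,.1)),('bt','blue',(.63,-.263,.1))]:
    rep(n,[(d,m) for d in D.values() if (m:=near(d,col(d,c),(*p[:2],.01))) is not None],box(.086,.16,0,.03),p)
tp=np.vstack([cyl(.029,0,.022),cyl(.018,.052,.09),cyl(.008,.098,.098)])
for n,pts,p in [('dock',cyl(.046,0,.014),(.66,.013)),('tamper',tp,(.42,.235))]:
    v=[]
    for c in D:
        o=finder.outline_of(c,n)
        if o: v.append((D[c],o[0]['pixels'])); print(c,o[0]['confidence'],o[0]['pixels'].sum(),np.argwhere(o[0]['pixels']).mean(0)[::-1])
    rep(n,v,pts,p)
E
```

```text
{'scene': [(160, [217.0, 125.0]), (171, [249.0, 148.0]), (2217, [347.0, 275.0])], 'side': [(928, [304.0, 167.0]), (208, [247.0, 217.0]), (268, [237.0, 247.0])]}
ra [ 0.4207 -0.2367] deg [] res [ 0.1  0.6 -0.2  0.4] A [1.55 1.38]
ra [ 0.4192 -0.238 ] deg [] res [ 0. -0.] A [1.55]
ra [ 0.4212 -0.2352] deg [] res [0. 0.] A [1.37]
rb [ 0.444  -0.1263] deg [] res [ 0.   0.4 -0.2  0.3] A [1.53 1.43]
rb [ 0.443 -0.127] deg [] res [-0. -0.] A [1.53]
rb [ 0.4445 -0.1251] deg [] res [-0. -0.] A [1.43]
ba [ 0.4726 -0.0016] deg [] res [ 0.   0.4 -0.3  0.4] A [1.48 1.43]
ba [ 0.4716 -0.0022] deg [] res [-0. -0.] A [1.48]
ba [4.733e-01 3.000e-04] deg [] res [ 0. -0.] A [1.43]
bb [0.4836 0.1055] deg [] res [ 0.1  0.2 -0.1  0.5] A [1.47 1.5 ]
bb [0.4831 0.105 ] deg [] res [0. 0.] A [1.47]
bb [0.484  0.1082] deg [] res [-0.  0.] A [1.5]
rt [0.6163 0.2396 0.0663] deg [3.8] res [-0.3  0.6  0.7 -0.   0.8 -0.8  0.1  0.4  0.1  0.3] A [1.14 1.12]
rt [0.6146 0.2397 0.0642] deg [3.7] res [-0.  -0.   0.7 -0.   0.8] A [1.14]
rt [0.6189 0.2405 0.0185] deg [1.1] res [-0.  -0.   0.1 -0.1  0.3] A [1.1]
bt [ 0.6328 -0.2622  0.1417] deg [8.1] res [-0.3  0.8  0.8  0.   0.6 -0.7  0.3  0.2 -0.   0.6] A [1.14 1.06]
bt [ 0.6302 -0.2631  0.1124] deg [6.4] res [ 0.  -0.   0.6  0.2  0.7] A [1.14]
bt [ 0.6343 -0.2614  0.142 ] deg [8.1] res [-0.  -0.1  0.2 -0.   0.6] A [1.06]
scene 0.96 1088 [255.         249.50459559]
side 0.56 653 [330.60030628 206.7611026 ]
dock [0.6609 0.0121] deg [] res [-0.2  0.2 -0.3 -0. ] A [1.03 1.07]
dock [0.6602 0.0122] deg [] res [-0. -0.] A [1.03]
dock [0.6616 0.012 ] deg [] res [-0. -0.] A [1.08]
scene 0.7 619 [380.51696284 205.71243942]
side 0.93 491 [235.06720978 163.12219959]
tamper [0.4151 0.2386] deg [] res [-0.1  0.  -0.1 -0.2] A [1.03 1.05]
tamper [0.4149 0.2388] deg [] res [ 0. -0.] A [1.03]
tamper [0.4153 0.2373] deg [] res [-0.  0.] A [1.05]
```

```bash
sed -i 's/(S>150)&(V>70)/(S>110)\&(V>35)/' h.py
cat >> h.py <<'E'
def lids(cams):
    D={c:imaging.capture(c) for c in cams}; lid=cyl(.021,.066,.085)
    for c in('red','blue'):
        for d in list(D.values())[:1]:
            for m in col(d,c):
                if m.sum()>600: continue
                x,f,A=fit([(d,m)],lid,(.45,0)); o=[(d,m)]
                for e in list(D.values())[1:]:
                    k=near(e,[z for z in col(e,c) if z.sum()<600],(*x,.075))
                    if k is not None: o.append((e,k))
                x,f,A=fit(o,lid,x); print(c,np.round(x,4),'res',np.round(f,1),'A',np.round(A,2))
def go(p,yaw=None):
    s=bot.read_state(); R=np.array(s['tcp_rot']); print('t',s['time_s'],'pos',np.round(s['position'],4),'shift',np.round(R.T@(np.array(p)-s['position']),4))
E
python3 - <<'E'
from h import *
lids(['scene','side']); go((.42,-.236,.2))
E
```

```text
red [ 0.4216 -0.2369] res [-0.1  0.5 -0.3  0.2] A [1.34 1.23]
red [ 0.4448 -0.1261] res [-0.   0.4 -0.2  0.2] A [1.28 1.24]
blue [ 0.4736 -0.0021] res [-0.1  0.4 -0.3  0.1] A [1.25 1.22]
blue [0.4841 0.105 ] res [-0.   0.2 -0.2  0.2] A [1.25 1.31]
t 1.3 pos [ 0.178  -0.5991  0.2395] shift [ 0.3354 -0.2792  0.0395]
```

{"method": "play_rows", "body": {"motion": [[[0.03,-0.025,0.0,0,0,-6],[0.06,-0.05,0.0,0,0,-12],[0.09,-0.075,0.0,0,0,-18],[0.12,-0.1,0.0,0,0,-24],[0.15,-0.125,0.01,0,0,-30],[0.18,-0.15,0.02,0,0,-36],[0.21,-0.175,0.02,0,0,-42],[0.24,-0.2,0.03,0,0,-48]]], "fingers": 0.087}}

```text
time_s: 1.97
position: [0.3524, -0.3382, 0.2105]
tcp_rot: [[0.426, 0.905, 0.002], [0.905, -0.426, -0.003], [-0.002, 0.003, -1.0]]
force: [0.5, 0.3, 0.4]
opening: 1.002
grasp_force: 0.0
```

Run:
```python
from h import *
go((.422,-.237,.2)); R=np.array(bot.read_state()['tcp_rot']); print(R.round(3).tolist()); print(np.degrees(np.arctan2(R[1,1],R[0,1])))
```

```text
t 1.9667 pos [ 0.3524 -0.3382  0.2105] shift [0.1212 0.0199 0.0104]
[[0.426, 0.905, 0.002], [0.905, -0.426, -0.003], [-0.002, 0.003, -1.0]]
-25.185101029949273
```

{"method": "play_rows", "body": {"motion": [[[0.03,0.005,0.002,0,0,-6],[0.06,0.01,0.005,0,0,-12],[0.09,0.015,0.008,0,0,-18],[0.12,0.02,0.01,0,0,-24],[0.121,0.02,0.01,0,0,-25.3],[0.121,0.02,0.01,0,0,-25.3]]]}}

```text
time_s: 2.47
position: [0.4218, -0.2371, 0.1996]
tcp_rot: [[-0.001, 1.0, -0.0], [1.0, 0.001, -0.0], [-0.0, -0.0, -1.0]]
force: [-1.3, -0.4, -0.4]
opening: 0.995
grasp_force: 0.0
```

Run:
```python
from h import *
go((.422,-.237,.048)); R=np.array(bot.read_state()['tcp_rot']); print(R.round(3).tolist())
d=imaging.capture('wrist'); cv2.imwrite('pics/w1.png',d['frame'][:,:,::-1])
for c in ('red',):
    for m in col(d,c): print(m.sum(),np.argwhere(m).mean(0)[::-1],fit([(d,m)],cyl(.021,.066,.085),(.42,-.237)))
```

```text
t 2.4667 pos [ 0.4218 -0.2371  0.1996] shift [1.000e-04 2.000e-04 1.516e-01]
[[-0.001, 1.0, -0.0], [1.0, 0.001, -0.0], [-0.0, -0.0, -1.0]]
2758 [311.99166062  65.84554025] (array([ 0.44521165, -0.12632227]), array([-1.89132322e-07,  3.43642057e-07]), [1.0749033788591684])
2061 [280.52207666 209.74769529] (array([ 0.42201597, -0.2364708 ]), array([2.00433573e-06, 3.85648519e-07]), [1.086710511098374])
```

View pics/w1.png

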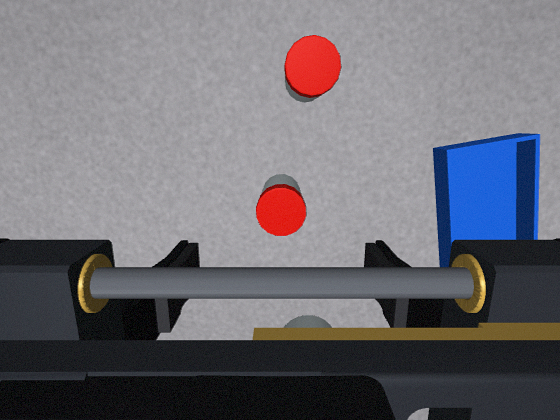

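Wrist view: the red lids are at (281,210) and (313,66). Both match the fitted positions within 1 mm, so I'm descending and gripping.

{"method": "play_rows", "body": {"motion": [[[0,0,0.03,0,0,0],[0,0,0.065,0,0,0],[0,0,0.1,0,0,0],[0,0,0.13,0,0,0],[0,0,0.147,0,0,0],[0,0,0.152,0,0,0],[0,0,0.152,0,0,0]]]}}

```text
time_s: 3.1
position: [0.4203, -0.2393, 0.0464]
tcp_rot: [[0.005, 1.0, -0.002], [1.0, -0.005, 0.002], [0.002, -0.002, -1.0]]
force: [-0.2, -0.2, 0.3]
opening: 0.998
grasp_force: 0.0
```

{"method": "play_rows", "body": {"motion": [[[0,0,0,0,0,0],[0,0,0,0,0,0],[0,0,0,0,0,0],[0,0,0,0,0,0],[0,0,0,0,0,0],[0,0,0,0,0,0]]], "fingers": 0.0}}

```text
time_s: 3.6
position: [0.4215, -0.2385, 0.0482]
tcp_rot: [[0.002, 1.0, 0.001], [1.0, -0.002, -0.001], [-0.001, 0.001, -1.0]]
force: [0.8, 0.5, 0.1]
opening: 0.629
grasp_force: 0.0
```

{"method": "play_rows", "body": {"motion": [[[0,0,0,0,0,0],[0,0,0,0,0,0],[0,0,0,0,0,0],[0,0,0,0,0,0],[0,0,0,0,0,0]]]}}

```text
time_s: 4.02
position: [0.4213, -0.2384, 0.0477]
tcp_rot: [[0.003, 1.0, 0.0], [1.0, -0.003, -0.0], [-0.0, 0.0, -1.0]]
force: [0.5, 0.3, 2.6]
opening: 0.471
grasp_force: 30.0
```

{"method": "play_rows", "body": {"motion": [[[0,0,-0.01,0,0,0],[0,0,-0.035,0,0,0],[0,0,-0.07,0,0,0],[0,0,-0.1,0,0,0],[0.01,0.004,-0.12,0,0,0],[0.035,0.013,-0.13,0,0,0],[0.065,0.025,-0.13,0,0,0],[0.1,0.038,-0.13,0,0,0]]]}}

```text
time_s: 4.68
position: [0.4602, -0.1387, 0.1792]
tcp_rot: [[0.005, 1.0, 0.003], [1.0, -0.005, -0.002], [-0.002, 0.003, -1.0]]
force: [0.6, 0.4, -1.1]
opening: 0.471
grasp_force: 30.0
```

{"method": "play_rows", "body": {"motion": [[[0.034,0.013,0,0,0,0],[0.068,0.026,0,0,0,0],[0.102,0.039,0,0,0,0],[0.136,0.052,0,0,0,0],[0.17,0.065,0,0,0,0],[0.204,0.078,0,0,0,0],[0.238,0.091,0,0,0,0],[0.272,0.103,0,0,0,0]]]}}

```text
time_s: 5.35
position: [0.5632, 0.1351, 0.1779]
tcp_rot: [[0.002, 1.0, -0.0], [1.0, -0.002, -0.0], [-0.0, -0.0, -1.0]]
force: [1.0, -0.9, -1.1]
opening: 0.474
grasp_force: 30.0
```

{"method": "play_rows", "body": {"motion": [[[0.034,0.013,0,0,0,0],[0.068,0.026,0,0,0,0],[0.1,0.038,0,0,0,0],[0.125,0.047,0,0,0,0],[0.138,0.051,0,0,0,0],[0.141,0.052,0,0,0,0],[0.141,0.052,0,0,0,0],[0.141,0.052,0,0,0,0]]]}}

```text
time_s: 6.02
position: [0.6147, 0.2726, 0.1773]
tcp_rot: [[0.003, 1.0, -0.002], [1.0, -0.003, -0.001], [-0.001, -0.002, -1.0]]
force: [0.3, 0.1, -0.9]
opening: 0.469
grasp_force: 30.0
```

Run:
```python
from h import *
go((.615,.276,.053)); R=np.array(bot.read_state()['tcp_rot']); print(R.round(3).tolist())
d=imaging.capture('wrist'); cv2.imwrite('pics/w2.png',d['frame'][:,:,::-1])
```

```text
t 6.0167 pos [0.6147 0.2726 0.1773] shift [0.0035 0.0006 0.1243]
[[0.003, 1.0, -0.002], [1.0, -0.003, -0.001], [-0.001, -0.002, -1.0]]
```

View pics/w2.png

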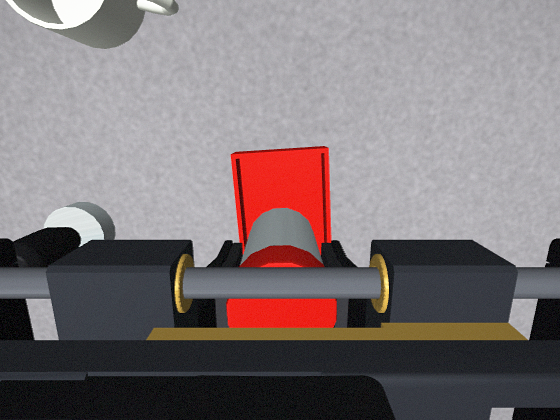

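The wrist view shows the canister upright in the jaws, lid at (283,300), above the red tray whose far corners are at (233,153) and (328,147). Lowering now.

{"method": "play_rows", "body": {"motion": [[[0.003,0,0.03,0,0,0],[0.003,0,0.06,0,0,0],[0.003,0,0.09,0,0,0],[0.003,0,0.11,0,0,0],[0.003,0,0.12,0,0,0],[0.003,0,0.124,0,0,0],[0.003,0,0.125,0,0,0],[0.003,0,0.125,0,0,0]]]}}

```text
time_s: 6.73
position: [0.6166, 0.2768, 0.0538]
tcp_rot: [[0.003, 1.0, 0.002], [1.0, -0.003, 0.001], [0.001, 0.002, -1.0]]
force: [0.4, 0.6, -1.0]
opening: 0.471
grasp_force: 30.0
```

{"method": "play_rows", "body": {"motion": [[[0,0,0,0,0,0],[0,0,0,0,0,0],[0,0,0,0,0,0],[0,0,0,0,0,0],[0,0,0,0,0,0],[0,0,0,0,0,0],[0,0,-0.01,0,0,0],[0,0,-0.03,0,0,0]]], "fingers": 0.087}}

```text
time_s: 7.4
position: [0.6135, 0.2765, 0.0806]
tcp_rot: [[0.003, 1.0, -0.006], [1.0, -0.003, -0.002], [-0.002, -0.006, -1.0]]
force: [-0.3, 0.1, -0.0]
opening: 0.964
grasp_force: 0.0
```

{"method": "play_rows", "body": {"motion": [[[0,0,-0.035,0,0,0],[0,0,-0.07,0,0,0],[-0.03,-0.012,-0.09,0,0,0],[-0.065,-0.027,-0.09,0,0,0],[-0.1,-0.042,-0.09,0,0,0],[-0.135,-0.057,-0.09,0,0,0],[-0.17,-0.072,-0.09,0,0,0],[-0.205,-0.087,-0.09,0,0,0]]]}}

```text
time_s: 8.07
position: [0.5273, 0.0711, 0.1735]
tcp_rot: [[0.002, 1.0, 0.001], [1.0, -0.002, -0.0], [-0.0, 0.001, -1.0]]
force: [1.2, -1.0, 0.4]
opening: 1.003
grasp_force: 0.0
```

{"method": "play_rows", "body": {"motion": [[[-0.035,-0.015,0,0,0,0],[-0.07,-0.03,0,0,0,0],[-0.105,-0.045,0,0,0,0],[-0.14,-0.06,0,0,0,0],[-0.17,-0.073,0,0,0,0],[-0.19,-0.08,0,0,0,0],[-0.198,-0.082,0,0,0,0],[-0.198,-0.082,0,0,0,0]]]}}

```text
time_s: 8.73
position: [0.4457, -0.1272, 0.1732]
tcp_rot: [[0.006, 1.0, 0.002], [1.0, -0.006, -0.001], [-0.001, 0.002, -1.0]]
force: [-0.1, -0.3, -0.7]
opening: 0.995
grasp_force: 0.0
```

Run:
```python
from h import *
go((.4452,-.1263,.048)); R=np.array(bot.read_state()['tcp_rot']); print(R.round(3).tolist())
lids(['scene','side'])
d=imaging.capture('wrist')
for m in col(d,'red'): print(m.sum(),fit([(d,m)],cyl(.021,.066,.085),(.445,-.126)))
```

```text
t 8.7333 pos [ 0.4457 -0.1272  0.1732] shift [ 0.001  -0.0007  0.1252]
[[0.006, 1.0, 0.002], [1.0, -0.006, -0.001], [-0.001, 0.002, -1.0]]
red [ 0.445  -0.1261] res [-0.   0.3 -0.2  0.2] A [1.28 1.24]
blue [-0.3458  0.1967] res [-0.  0.] A [0.93]
blue [ 0.4734 -0.0025] res [-0.1  0.5 -0.4  0.2] A [1.25 1.22]
blue [0.4838 0.1048] res [ 0.1  0.1 -0.1  0.3] A [1.23 1.41]
2518 (array([ 0.44539473, -0.12580659]), array([1.06377320e-06, 4.32995222e-07]), [1.0781669478892582])
```

{"method": "play_rows", "body": {"motion": [[[0.001,0,0.035,0,0,0],[0.001,0,0.07,0,0,0],[0.001,0,0.1,0,0,0],[0.001,0,0.118,0,0,0],[0.001,0,0.125,0,0,0],[0.001,0,0.125,0,0,0]]]}}

```text
time_s: 9.38
position: [0.4451, -0.1228, 0.0461]
tcp_rot: [[0.001, 1.0, -0.003], [1.0, -0.001, 0.002], [0.002, -0.003, -1.0]]
force: [1.0, 0.4, 0.3]
opening: 0.999
grasp_force: 0.0
```

{"method": "play_rows", "body": {"motion": [[[0,0,0,0,0,0],[0,0,0,0,0,0],[0,0,0,0,0,0],[0,0,0,0,0,0],[0,0,0,0,0,0],[0,0,0,0,0,0],[0,0,0,0,0,0],[0,0,0,0,0,0]]], "fingers": 0.0}}

```text
time_s: 10.05
position: [0.4455, -0.1245, 0.0477]
tcp_rot: [[0.003, 1.0, 0.0], [1.0, -0.003, -0.0], [-0.0, 0.0, -1.0]]
force: [0.1, -0.4, 0.4]
opening: 0.479
grasp_force: 7.6
```

{"method": "play_rows", "body": {"motion": [[[0,0,0,0,0,0],[0,0,0,0,0,0],[0,0,0,0,0,0],[0,0,0,0,0,0]]]}}

```text
time_s: 10.38
position: [0.4455, -0.1245, 0.0477]
tcp_rot: [[0.003, 1.0, 0.0], [1.0, -0.003, -0.0], [-0.0, 0.0, -1.0]]
force: [-0.4, -0.0, 4.0]
opening: 0.474
grasp_force: 30.0
```

{"method": "play_rows", "body": {"motion": [[[0,0,-0.01,0,0,0],[0,0,-0.035,0,0,0],[0,0,-0.07,0,0,0],[0,0,-0.1,0,0,0],[0.01,0.005,-0.12,0,0,0],[0.035,0.018,-0.13,0,0,0],[0.065,0.034,-0.13,0,0,0],[0.1,0.053,-0.13,0,0,0]]]}}

```text
time_s: 11.05
position: [0.4992, -0.0244, 0.1784]
tcp_rot: [[0.005, 1.0, 0.001], [1.0, -0.005, -0.001], [-0.001, 0.001, -1.0]]
force: [0.6, -0.3, -1.3]
opening: 0.472
grasp_force: 30.0
```

{"method": "play_rows", "body": {"motion": [[[0.034,0.018,0,0,0,0],[0.068,0.036,0,0,0,0],[0.102,0.054,0,0,0,0],[0.136,0.072,0,0,0,0],[0.17,0.09,0,0,0,0],[0.2,0.105,0,0,0,0],[0.22,0.116,0,0,0,0],[0.227,0.12,0,0,0,0]]]}}

```text
time_s: 11.72
position: [0.6203, 0.2057, 0.1767]
tcp_rot: [[-0.001, 1.0, 0.001], [1.0, 0.0, 0.001], [0.001, 0.001, -1.0]]
force: [0.2, 0.6, -1.3]
opening: 0.468
grasp_force: 30.0
```

{"method": "play_rows", "body": {"motion": [[[0,0,0.0,0,0,0],[0,0,0.0,0,0,0],[0,0,0.0,0,0,0]]]}}

```text
time_s: 11.97
position: [0.6182, 0.2007, 0.1769]
tcp_rot: [[0.004, 1.0, -0.002], [1.0, -0.004, -0.001], [-0.001, -0.002, -1.0]]
force: [-1.0, -1.0, -1.0]
opening: 0.479
grasp_force: 30.0
```

Run:
```python
from h import *
go((.618,.204,.052)); R=np.array(bot.read_state()['tcp_rot']); print(R.round(3).tolist())
d=imaging.capture('wrist'); cv2.imwrite('pics/w3.png',d['frame'][:,:,::-1])
```

```text
t 11.9667 pos [0.6182 0.2007 0.1769] shift [3.400e-03 1.000e-04 1.249e-01]
[[0.004, 1.0, -0.002], [1.0, -0.004, -0.001], [-0.001, -0.002, -1.0]]
```

View pics/w3.png

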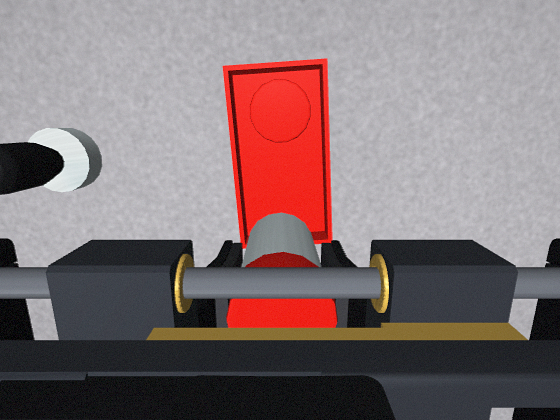

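The wrist view shows the first can upright in the tray, lid at (280,110), and the second in the jaws clear of it.

{"method": "play_rows", "body": {"motion": [[[0.001,0,0.03,0,0,0],[0.001,0,0.06,0,0,0],[0.001,0,0.09,0,0,0],[0.001,0,0.11,0,0,0],[0.001,0,0.12,0,0,0],[0.001,0,0.124,0,0,0],[0.001,0,0.125,0,0,0],[0.001,0,0.125,0,0,0]]]}}

```text
time_s: 12.68
position: [0.6204, 0.2028, 0.0537]
tcp_rot: [[0.003, 1.0, 0.002], [1.0, -0.003, 0.0], [0.0, 0.002, -1.0]]
force: [0.2, -0.6, -0.7]
opening: 0.468
grasp_force: 30.0
```

{"method": "play_rows", "body": {"motion": [[[0,0,0,0,0,0],[0,0,0,0,0,0],[0,0,0,0,0,0],[0,0,0,0,0,0],[0,0,0,0,0,0],[0,0,0,0,0,0],[0,0,-0.01,0,0,0],[0,0,-0.03,0,0,0]]], "fingers": 0.087}}

```text
time_s: 13.35
position: [0.6173, 0.2028, 0.0808]
tcp_rot: [[0.003, 1.0, -0.006], [1.0, -0.003, -0.001], [-0.001, -0.006, -1.0]]
force: [-0.4, -0.1, -0.5]
opening: 0.964
grasp_force: 0.0
```

{"method": "play_rows", "body": {"motion": [[[0,0,-0.035,0,0,0],[0,0,-0.07,0,0,0],[-0.02,-0.014,-0.09,0,0,0],[-0.05,-0.035,-0.09,0,0,0],[-0.08,-0.056,-0.09,0,0,0],[-0.11,-0.077,-0.09,0,0,0],[-0.14,-0.098,-0.09,0,0,0],[-0.17,-0.119,-0.09,0,0,0]]]}}

```text
time_s: 14.02
position: [0.499, 0.0324, 0.1735]
tcp_rot: [[0.002, 1.0, 0.001], [1.0, -0.002, -0.0], [-0.0, 0.001, -1.0]]
force: [-0.3, -1.5, -0.2]
opening: 0.997
grasp_force: 0.0
```

{"method": "play_rows", "body": {"motion": [[[-0.02,-0.016,0,0,0,0],[-0.032,-0.025,0,0,0,0],[-0.035,-0.026,0,0,0,0],[-0.035,-0.026,0,0,0,0],[-0.035,-0.026,0,0,0,0]]]}}

```text
time_s: 14.43
position: [0.4749, -0.0014, 0.1731]
tcp_rot: [[0.003, 1.0, 0.002], [1.0, -0.003, -0.0], [-0.0, 0.002, -1.0]]
force: [0.3, 0.6, -0.2]
opening: 1.001
grasp_force: 0.0
```

Run:
```python
from h import *
d=imaging.capture('wrist')
for m in col(d,'blue'): print(m.sum(),fit([(d,m)],cyl(.021,.066,.085),(.47,0)))
go((.4736,-.002,.048))
D={c:imaging.capture(c) for c in('scene','side')}
f=[cv2.resize(D['scene']['frame'][200:320,260:420],(533,400),interpolation=cv2.INTER_CUBIC)]
cv2.imwrite('pics/s3.png',f[0][:,:,::-1])
```

```text
3373 (array([0.48486808, 0.10475363]), array([-5.92392092e-06,  9.54749069e-07]), [1.068063803668398])
2521 (array([ 0.47390629, -0.00169147]), array([-6.46274486e-07, -1.01339680e-07]), [1.0796611601564945])
198 (array([ 0.60015505, -0.18484034]), array([-5.17771468e-07, -1.75702939e-06]), [13.028246984519802])
t 14.4833 pos [ 0.475  -0.0011  0.173 ] shift [-0.0009 -0.0016  0.125 ]
```

View pics/s3.png

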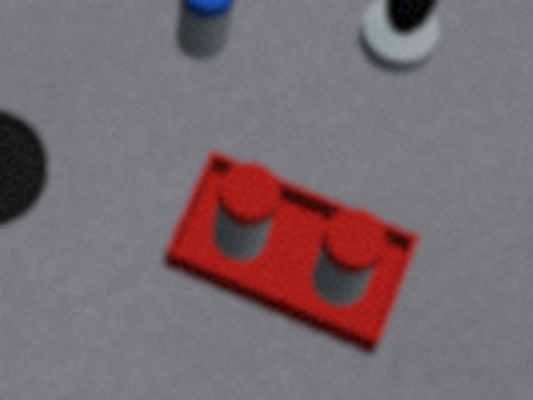

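The crop shows both red-lidded cans upright in the red tray, lids at (250,195) and (355,240). The first blue can is next.

{"method": "play_rows", "body": {"motion": [[[-0.001,-0.001,0.035,0,0,0],[-0.001,-0.001,0.07,0,0,0],[-0.001,-0.001,0.1,0,0,0],[-0.001,-0.001,0.118,0,0,0],[-0.001,-0.001,0.125,0,0,0],[-0.001,-0.001,0.125,0,0,0]]]}}

```text
time_s: 15.08
position: [0.4723, -0.0017, 0.0459]
tcp_rot: [[0.002, 1.0, -0.003], [1.0, -0.002, 0.001], [0.001, -0.003, -1.0]]
force: [0.3, 0.2, 0.6]
opening: 1.0
grasp_force: 0.0
```

{"method": "play_rows", "body": {"motion": [[[0,0,0,0,0,0],[0,0,0,0,0,0],[0,0,0,0,0,0],[0,0,0,0,0,0],[0,0,0,0,0,0],[0,0,0,0,0,0],[0,0,0,0,0,0],[0,0,0,0,0,0]]], "fingers": 0.0}}

```text
time_s: 15.75
position: [0.4729, -0.0026, 0.0477]
tcp_rot: [[0.003, 1.0, 0.0], [1.0, -0.003, -0.0], [-0.0, 0.0, -1.0]]
force: [0.6, 0.1, 0.0]
opening: 0.478
grasp_force: 7.0
```

{"method": "play_rows", "body": {"motion": [[[0,0,0,0,0,0],[0,0,0,0,0,0],[0,0,0,0,0,0],[0,0,0,0,0,0]]]}}

```text
time_s: 16.08
position: [0.473, -0.0025, 0.0477]
tcp_rot: [[0.003, 1.0, 0.0], [1.0, -0.003, -0.0], [-0.0, 0.0, -1.0]]
force: [-0.2, 0.3, 4.4]
opening: 0.476
grasp_force: 30.0
```

{"method": "play_rows", "body": {"motion": [[[0,0,-0.01,0,0,0],[0,0,-0.035,0,0,0],[0,0,-0.07,0,0,0],[0,0,-0.1,0,0,0],[-0.01,0.005,-0.12,0,0,0],[-0.03,0.016,-0.13,0,0,0],[-0.06,0.033,-0.13,0,0,0],[-0.09,0.05,-0.13,0,0,0]]]}}

```text
time_s: 16.75
position: [0.5227, -0.0928, 0.1792]
tcp_rot: [[0.001, 1.0, 0.001], [1.0, -0.001, -0.0], [-0.0, 0.001, -1.0]]
force: [0.9, 0.8, -0.7]
opening: 0.471
grasp_force: 30.0
```

{"method": "play_rows", "body": {"motion": [[[-0.032,0.018,0,0,0,0],[-0.064,0.036,0,0,0,0],[-0.096,0.054,0,0,0,0],[-0.128,0.072,0,0,0,0],[-0.16,0.09,0,0,0,0],[-0.185,0.104,0,0,0,0],[-0.2,0.112,0,0,0,0],[-0.206,0.114,0,0,0,0]]]}}

```text
time_s: 17.42
position: [0.6367, -0.3019, 0.1773]
tcp_rot: [[0.005, 1.0, 0.001], [1.0, -0.005, -0.001], [-0.001, 0.001, -1.0]]
force: [-0.6, -0.7, -0.6]
opening: 0.473
grasp_force: 30.0
```

{"method": "play_rows", "body": {"motion": [[[0,0,0.0,0,0,0],[0,0,0.0,0,0,0],[0,0,0.0,0,0,0]]]}}

```text
time_s: 17.67
position: [0.635, -0.297, 0.1773]
tcp_rot: [[0.002, 1.0, -0.002], [1.0, -0.002, 0.002], [0.002, -0.002, -1.0]]
force: [-0.9, -0.1, -0.3]
opening: 0.471
grasp_force: 30.0
```

Run:
```python
from h import *
go((.637,-.298,.052)); R=np.array(bot.read_state()['tcp_rot']); print(R.round(3).tolist())
d=imaging.capture('wrist'); cv2.imwrite('pics/w4.png',d['frame'][:,:,::-1])
```

```text
t 17.6667 pos [ 0.635  -0.297   0.1773] shift [-0.0012  0.0023  0.1253]
[[0.002, 1.0, -0.002], [1.0, -0.002, 0.002], [0.002, -0.002, -1.0]]
```

View pics/w4.png

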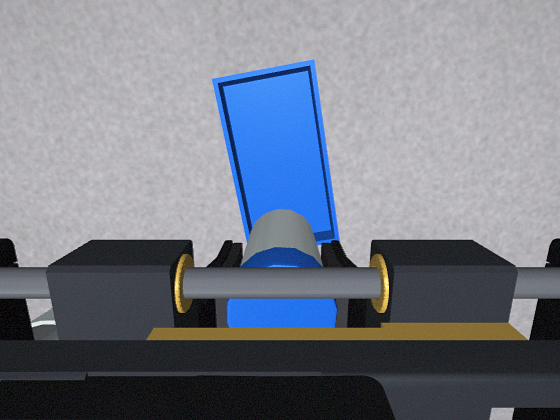

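The blue can is held over the tray's near half, with the tray spanning (213,78) to (338,240). Lowering it.

{"method": "play_rows", "body": {"motion": [[[0,0.002,0.03,0,0,0],[0,0.002,0.06,0,0,0],[0,0.002,0.09,0,0,0],[0,0.002,0.11,0,0,0],[0,0.002,0.12,0,0,0],[0,0.002,0.124,0,0,0],[0,0.002,0.125,0,0,0],[0,0.002,0.125,0,0,0]]]}}

```text
time_s: 18.38
position: [0.639, -0.2992, 0.0539]
tcp_rot: [[0.002, 1.0, 0.002], [1.0, -0.002, -0.002], [-0.001, 0.002, -1.0]]
force: [-0.7, 0.9, -1.1]
opening: 0.473
grasp_force: 30.0
```

{"method": "play_rows", "body": {"motion": [[[0,0,0,0,0,0],[0,0,0,0,0,0],[0,0,0,0,0,0],[0,0,0,0,0,0],[0,0,0,0,0,0],[0,0,0,0,0,0],[0,0,-0.01,0,0,0],[0,0,-0.03,0,0,0]]], "fingers": 0.087}}

```text
time_s: 19.05
position: [0.6361, -0.2978, 0.0804]
tcp_rot: [[0.003, 1.0, -0.005], [1.0, -0.003, 0.004], [0.004, -0.005, -1.0]]
force: [0.2, -0.4, -0.8]
opening: 0.96
grasp_force: 0.0
```

{"method": "play_rows", "body": {"motion": [[[0,0,-0.035,0,0,0],[0,0,-0.07,0,0,0],[0.03,-0.011,-0.09,0,0,0],[0.065,-0.025,-0.09,0,0,0],[0.1,-0.038,-0.09,0,0,0],[0.135,-0.051,-0.09,0,0,0],[0.17,-0.065,-0.09,0,0,0],[0.205,-0.078,-0.09,0,0,0]]]}}

```text
time_s: 19.72
position: [0.5597, -0.0923, 0.1735]
tcp_rot: [[0.003, 1.0, 0.001], [1.0, -0.003, -0.0], [-0.0, 0.001, -1.0]]
force: [-0.2, -0.1, 0.1]
opening: 1.003
grasp_force: 0.0
```

{"method": "play_rows", "body": {"motion": [[[0.035,-0.013,0,0,0,0],[0.07,-0.027,0,0,0,0],[0.105,-0.04,0,0,0,0],[0.14,-0.053,0,0,0,0],[0.17,-0.065,0,0,0,0],[0.19,-0.072,0,0,0,0],[0.198,-0.075,0,0,0,0],[0.198,-0.075,0,0,0,0]]]}}

```text
time_s: 20.38
position: [0.4855, 0.106, 0.1732]
tcp_rot: [[-0.0, 1.0, 0.0], [1.0, 0.0, 0.0], [0.0, 0.0, -1.0]]
force: [-0.9, 0.4, 0.1]
opening: 0.998
grasp_force: 0.0
```

{"method": "play_rows", "body": {"motion": [[[0,0,0.0,0,0,0],[0,0,0.0,0,0,0]]]}}

```text
time_s: 20.55
position: [0.4873, 0.1034, 0.1729]
tcp_rot: [[0.004, 1.0, 0.002], [1.0, -0.004, -0.0], [-0.0, 0.002, -1.0]]
force: [0.4, -0.6, 0.1]
opening: 0.996
grasp_force: 0.0
```

Run:
```python
from h import *
d=imaging.capture('wrist')
for m in col(d,'blue'): print(m.sum(),fit([(d,m)],cyl(.021,.066,.085),(.48,.1)))
go((.4848,.105,.048))
D=imaging.capture('scene')
cv2.imwrite('pics/s4.png',cv2.resize(D['frame'][130:250,100:260],(533,400),interpolation=cv2.INTER_CUBIC)[:,:,::-1])
```

```text
2532 (array([0.48504521, 0.10540953]), array([-2.13960305e-06,  1.71168011e-07]), [1.0815473897842294])
t 20.6 pos [0.4872 0.1032 0.1727] shift [ 0.0019 -0.0026  0.1247]
```

View pics/s4.png

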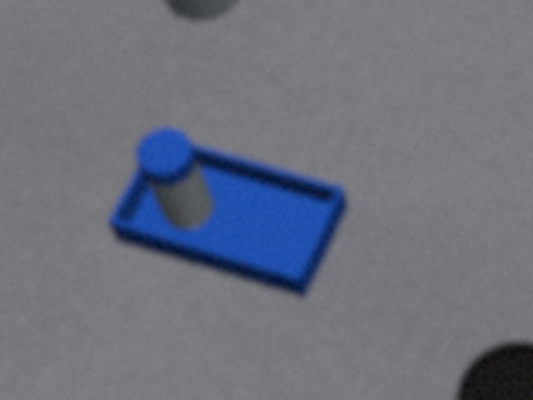

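Run:
```python
from h import *
d=imaging.capture('scene')
p=proj(d,np.array([[.636,-.298,.089],[.636,-.298,.004]])); print((p-[100,130])*3.33)
```

```text
[[166.28157294 146.07809334]
 [191.08521066 204.67476208]]
```

{"method": "play_rows", "body": {"motion": [[[0.002,-0.002,0.035,0,0,0],[0.002,-0.002,0.07,0,0,0],[0.002,-0.002,0.1,0,0,0],[0.002,-0.002,0.118,0,0,0],[0.002,-0.002,0.125,0,0,0],[0.002,-0.002,0.125,0,0,0]]]}}

```text
time_s: 21.2
position: [0.4835, 0.1057, 0.0459]
tcp_rot: [[0.004, 1.0, -0.004], [1.0, -0.004, -0.0], [-0.0, -0.004, -1.0]]
force: [-0.3, 0.4, 0.7]
opening: 0.998
grasp_force: 0.0
```

{"method": "play_rows", "body": {"motion": [[[0,0,0,0,0,0],[0,0,0,0,0,0],[0,0,0,0,0,0],[0,0,0,0,0,0],[0,0,0,0,0,0],[0,0,0,0,0,0],[0,0,0,0,0,0],[0,0,0,0,0,0]]], "fingers": 0.0}}

```text
time_s: 21.87
position: [0.4842, 0.1065, 0.0478]
tcp_rot: [[0.003, 1.0, 0.0], [1.0, -0.003, -0.0], [-0.0, 0.0, -1.0]]
force: [0.8, 0.0, 1.1]
opening: 0.477
grasp_force: 7.0
```

{"method": "play_rows", "body": {"motion": [[[0,0,0,0,0,0],[0,0,0,0,0,0],[0,0,0,0,0,0],[0,0,0,0,0,0]]]}}

```text
time_s: 22.2
position: [0.4843, 0.1065, 0.0477]
tcp_rot: [[0.003, 1.0, 0.0], [1.0, -0.003, 0.0], [0.0, 0.0, -1.0]]
force: [0.2, 0.6, 3.1]
opening: 0.471
grasp_force: 30.0
```

The projected vertical matches the lean in the crop, lid at (165,155), so the first blue can stands upright. The second one is gripped.

{"method": "play_rows", "body": {"motion": [[[0,0,-0.01,0,0,0],[0,0,-0.035,0,0,0],[0,0,-0.07,0,0,0],[0,0,-0.1,0,0,0],[-0.01,0.004,-0.12,0,0,0],[-0.03,0.013,-0.13,0,0,0],[-0.06,0.026,-0.13,0,0,0],[-0.09,0.039,-0.13,0,0,0]]]}}

```text
time_s: 22.87
position: [0.5231, 0.016, 0.1792]
tcp_rot: [[0.001, 1.0, 0.002], [1.0, -0.001, -0.0], [-0.0, 0.002, -1.0]]
force: [0.5, 0.6, 0.3]
opening: 0.472
grasp_force: 30.0
```

{"method": "play_rows", "body": {"motion": [[[-0.035,0.015,0,0,0,0],[-0.07,0.03,0,0,0,0],[-0.105,0.045,0,0,0,0],[-0.14,0.06,0,0,0,0],[-0.175,0.075,0,0,0,0],[-0.21,0.09,0,0,0,0],[-0.235,0.1,0,0,0,0],[-0.242,0.103,0,0,0,0]]]}}

```text
time_s: 23.53
position: [0.6266, -0.2311, 0.1778]
tcp_rot: [[0.006, 1.0, 0.003], [1.0, -0.006, -0.003], [-0.003, 0.003, -1.0]]
force: [0.9, -0.2, -0.5]
opening: 0.469
grasp_force: 30.0
```

{"method": "play_rows", "body": {"motion": [[[0,0,0.0,0,0,0],[0,0,0.0,0,0,0],[0,0,0.0,0,0,0],[0,0,0.0,0,0,0]]]}}

```text
time_s: 23.87
position: [0.6244, -0.2238, 0.1775]
tcp_rot: [[0.001, 1.0, -0.002], [1.0, -0.001, 0.001], [0.001, -0.002, -1.0]]
force: [0.4, -0.2, -1.1]
opening: 0.472
grasp_force: 30.0
```

{"method": "play_rows", "body": {"motion": [[[-0.001,0,0.03,0,0,0],[-0.001,0,0.06,0,0,0],[-0.001,0,0.09,0,0,0],[-0.001,0,0.11,0,0,0],[-0.001,0,0.12,0,0,0],[-0.001,0,0.124,0,0,0],[-0.001,0,0.125,0,0,0],[-0.001,0,0.125,0,0,0]]]}}

```text
time_s: 24.53
position: [0.6262, -0.2269, 0.0538]
tcp_rot: [[0.002, 1.0, 0.002], [1.0, -0.002, -0.001], [-0.001, 0.002, -1.0]]
force: [-0.3, 0.1, -1.0]
opening: 0.475
grasp_force: 30.0
```

{"method": "play_rows", "body": {"motion": [[[0,0,0,0,0,0],[0,0,0,0,0,0],[0,0,0,0,0,0],[0,0,0,0,0,0],[0,0,0,0,0,0],[0,0,0,0,0,0],[0,0,-0.01,0,0,0],[0,0,-0.03,0,0,0]]], "fingers": 0.087}}

```text
time_s: 25.2
position: [0.6233, -0.2259, 0.0807]
tcp_rot: [[0.003, 1.0, -0.005], [1.0, -0.003, 0.003], [0.003, -0.005, -1.0]]
force: [-0.1, -0.2, -0.2]
opening: 0.966
grasp_force: 0.0
```

{"method": "play_rows", "body": {"motion": [[[0,0,-0.035,0,0,0],[0,0,-0.07,0,0,0],[0.03,-0.014,-0.1,0,0,0],[0.06,-0.027,-0.12,0,0,0],[0.095,-0.043,-0.12,0,0,0],[0.13,-0.059,-0.12,0,0,0],[0.165,-0.075,-0.12,0,0,0],[0.2,-0.09,-0.12,0,0,0]]]}}

```text
time_s: 25.87
position: [0.5347, -0.0253, 0.2036]
tcp_rot: [[0.003, 1.0, 0.001], [1.0, -0.003, -0.0], [-0.0, 0.001, -1.0]]
force: [0.4, 0.9, 0.1]
opening: 0.998
grasp_force: 0.0
```

{"method": "play_rows", "body": {"motion": [[[0.035,-0.016,0,0,0,0],[0.07,-0.032,0,0,0,0],[0.105,-0.048,0,0,0,0],[0.14,-0.064,0,0,0,0],[0.175,-0.08,0,0,0,0],[0.205,-0.094,0,0,0,0],[0.225,-0.105,0,0,0,0],[0.235,-0.117,0,0,0,0]]]}}

```text
time_s: 26.53
position: [0.4188, 0.2111, 0.2035]
tcp_rot: [[0.0, 1.0, 0.002], [1.0, -0.0, 0.001], [0.001, 0.002, -1.0]]
force: [0.3, -0.6, -0.5]
opening: 0.997
grasp_force: 0.0
```

{"method": "play_rows", "body": {"motion": [[[0,0,0.0,0,0,0],[0,0,0.0,0,0,0]]]}}

```text
time_s: 26.7
position: [0.4192, 0.209, 0.2032]
tcp_rot: [[0.001, 1.0, 0.001], [1.0, -0.001, -0.0], [-0.0, 0.001, -1.0]]
force: [0.6, -0.4, 0.7]
opening: 0.997
grasp_force: 0.0
```

Run:
```python
from h import *
tp=np.vstack([cyl(.029,0,.022),cyl(.018,.052,.09),cyl(.008,.098,.098)])
D={c:imaging.capture(c) for c in('scene','side','wrist')}
for c in D:
    o=finder.outline_of(c,'tamper')
    if o:
        x,f,A=fit([(D[c],o[0]['pixels'])],tp,(.415,.238)); print(c,o[0]['confidence'],x,A)
        if c=='wrist': W=o[0]['pixels']
go((.415,.2385,.07))
w=D['wrist']['frame'].copy()
for z,r in((0.022,.029),(.09,.018)):
    cv2.polylines(w,[proj(D['wrist'],place(cyl(r,z,z)[:48],(.415,.2385))).astype(int)],True,(0,255,0))
cv2.imwrite('pics/w5.png',w[:,:,::-1])
cv2.imwrite('pics/s5.png',cv2.resize(D['scene']['frame'][130:250,100:260],(533,400),interpolation=cv2.INTER_CUBIC)[:,:,::-1])
```

```text
scene 0.96 [0.41550712 0.23741587] [1.1472603814151108]
side 0.6 [0.41514224 0.23730971] [1.0572859894277804]
wrist 0.86 [0.41618983 0.23969042] [1.0195770154874046]
t 27.0 pos [0.4202 0.2079 0.2026] shift [ 0.0306 -0.0053  0.1326]
```

View pics/w5.png

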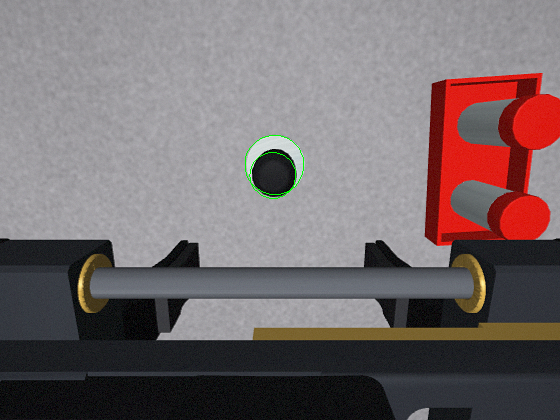

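View pics/s5.png

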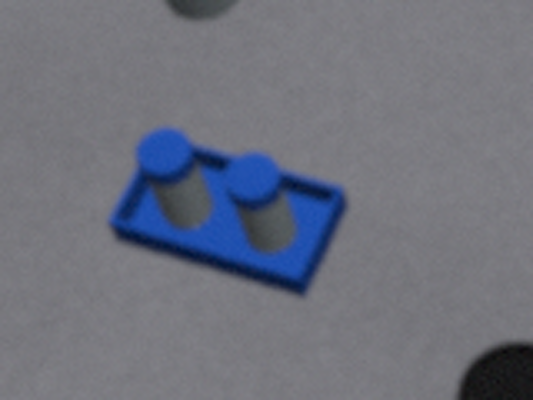

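The overlay fits the tamper at (274,170). The crop shows both blue cans upright in the blue tray, lids at (165,153) and (255,180).

{"method": "play_rows", "body": {"motion": [[[0.015,-0.002,0.0,0,0,0],[0.03,-0.004,0.0,0,0,0],[0.031,-0.004,0.03,0,0,0],[0.031,-0.004,0.065,0,0,0],[0.031,-0.004,0.1,0,0,0],[0.031,-0.004,0.125,0,0,0],[0.031,-0.004,0.134,0,0,0],[0.031,-0.004,0.134,0,0,0]]]}}

```text
time_s: 27.67
position: [0.4146, 0.2388, 0.0666]
tcp_rot: [[0.004, 1.0, -0.005], [1.0, -0.004, -0.001], [-0.001, -0.005, -1.0]]
force: [-0.4, 0.2, 0.3]
opening: 0.995
grasp_force: 0.0
```

{"method": "play_rows", "body": {"motion": [[[0,0,0,0,0,0],[0,0,0,0,0,0],[0,0,0,0,0,0],[0,0,0,0,0,0],[0,0,0,0,0,0],[0,0,0,0,0,0],[0,0,0,0,0,0],[0,0,0,0,0,0]]], "fingers": 0.0}}

```text
time_s: 28.33
position: [0.4155, 0.2397, 0.0688]
tcp_rot: [[0.003, 1.0, 0.0], [1.0, -0.003, 0.0], [0.0, 0.0, -1.0]]
force: [-1.0, -0.2, -0.5]
opening: 0.476
grasp_force: 0.0
```

{"method": "play_rows", "body": {"motion": [[[0,0,0,0,0,0],[0,0,0,0,0,0],[0,0,0,0,0,0],[0,0,0,0,0,0],[0,0,0,0,0,0]]]}}

```text
time_s: 28.75
position: [0.4151, 0.2396, 0.0686]
tcp_rot: [[0.003, 1.0, -0.001], [1.0, -0.003, -0.0], [-0.0, -0.001, -1.0]]
force: [-2.2, -0.0, 3.5]
opening: 0.406
grasp_force: 30.0
```

{"method": "play_rows", "body": {"motion": [[[0,0,-0.01,0,0,0],[0,0,-0.03,0,0,0],[0,0,-0.055,0,0,0],[-0.005,0.005,-0.08,0,0,0],[-0.02,0.02,-0.1,0,0,0],[-0.038,0.04,-0.11,0,0,0],[-0.057,0.06,-0.11,0,0,0],[-0.075,0.08,-0.11,0,0,0]]]}}

```text
time_s: 29.42
position: [0.4964, 0.1636, 0.1799]
tcp_rot: [[0.002, 1.0, 0.002], [1.0, -0.002, -0.0], [-0.0, 0.002, -1.0]]
force: [-0.1, 0.4, -3.8]
opening: 0.403
grasp_force: 30.0
```

{"method": "play_rows", "body": {"motion": [[[-0.02,0.022,0,0,0,0],[-0.04,0.044,0,0,0,0],[-0.06,0.066,0,0,0,0],[-0.08,0.088,0,0,0,0],[-0.1,0.11,0,0,0,0],[-0.12,0.132,0,0,0,0],[-0.138,0.15,0,0,0,0],[-0.148,0.161,0,0,0,0]]]}}

```text
time_s: 30.08
position: [0.6579, 0.013, 0.1782]
tcp_rot: [[0.005, 1.0, 0.002], [1.0, -0.005, -0.002], [-0.002, 0.002, -1.0]]
force: [-0.1, -0.1, -3.2]
opening: 0.403
grasp_force: 30.0
```

{"method": "play_rows", "body": {"motion": [[[-0.004,0.005,0,0,0,0],[-0.004,0.005,0,0,0,0],[-0.004,0.005,0,0,0,0],[-0.004,0.005,0,0,0,0],[-0.004,0.005,0,0,0,0]]]}}

```text
time_s: 30.5
position: [0.6595, 0.0133, 0.1784]
tcp_rot: [[0.001, 1.0, -0.002], [1.0, -0.001, 0.001], [0.0, -0.002, -1.0]]
force: [-0.5, 0.8, -4.2]
opening: 0.403
grasp_force: 30.0
```

Run:
```python
from h import *
d=imaging.capture('wrist')
go((.661,.012,.074)); 
w=d['frame'].copy()
cv2.polylines(w,[proj(d,place(cyl(.046,.014,.014)[:48],(.661,.012))).astype(int)],True,(0,255,0))
cv2.imwrite('pics/w6.png',w[:,:,::-1])
```

```text
t 30.55 pos [0.6598 0.0132 0.1785] shift [-0.0012  0.0013  0.1045]
```

View pics/w6.png

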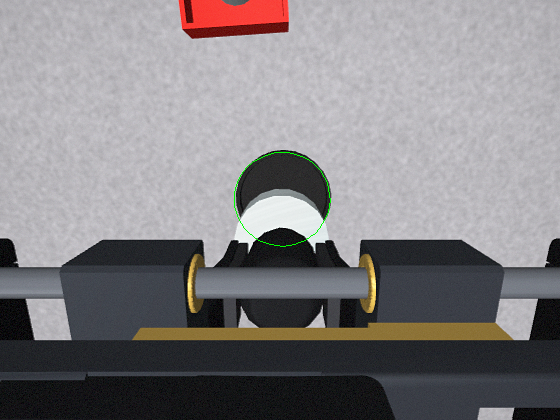

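The dock overlay matches at (282,198), and the tamper hangs upright in the jaws. Lowering it into the dock.

{"method": "play_rows", "body": {"motion": [[[-0.001,0.001,0.02,0,0,0],[-0.001,0.001,0.045,0,0,0],[-0.001,0.001,0.07,0,0,0],[-0.001,0.001,0.09,0,0,0],[-0.001,0.001,0.1,0,0,0],[-0.001,0.001,0.103,0,0,0],[-0.001,0.001,0.1045,0,0,0],[-0.001,0.001,0.1045,0,0,0]]]}}

```text
time_s: 31.22
position: [0.6629, 0.0111, 0.075]
tcp_rot: [[0.002, 1.0, 0.003], [1.0, -0.002, -0.0], [-0.0, 0.003, -1.0]]
force: [-0.6, -0.5, -3.7]
opening: 0.401
grasp_force: 30.0
```

{"method": "play_rows", "body": {"motion": [[[0,0,0,0,0,0],[0,0,0,0,0,0]]]}}

```text
time_s: 31.38
position: [0.663, 0.0109, 0.0755]
tcp_rot: [[0.003, 1.0, 0.003], [1.0, -0.003, -0.0], [-0.0, 0.003, -1.0]]
force: [0.3, -0.6, -4.4]
opening: 0.399
grasp_force: 30.0
```

{"method": "play_rows", "body": {"motion": [[[0,0,0,0,0,0],[0,0,0,0,0,0],[0,0,0,0,0,0],[0,0,0,0,0,0],[0,0,0,0,0,0],[0,0,0,0,0,0],[0,0,-0.01,0,0,0],[0,0,-0.03,0,0,0]]], "fingers": 0.087}}

```text
time_s: 32.05
position: [0.6598, 0.0112, 0.1022]
tcp_rot: [[0.003, 1.0, -0.006], [1.0, -0.003, 0.001], [0.001, -0.006, -1.0]]
force: [0.8, -0.4, 0.7]
opening: 0.922
grasp_force: 0.0
```

{"method": "play_rows", "body": {"motion": [[[0,0,-0.035,0,0,0],[0,0,-0.07,0,0,0],[0,0,-0.1,0,0,0],[0,-0.02,-0.12,0,0,0],[0,-0.05,-0.12,0,0,0],[0,-0.08,-0.12,0,0,0],[0,-0.11,-0.12,0,0,0],[0,-0.12,-0.12,0,0,0]]]}}

```text
time_s: 32.72
position: [0.5368, 0.0121, 0.2246]
tcp_rot: [[0.002, 1.0, -0.005], [1.0, -0.002, 0.001], [0.001, -0.005, -1.0]]
force: [-0.6, -0.0, -0.3]
opening: 0.997
grasp_force: 0.0
```

Run:
```python
from h import *
d=imaging.capture('scene'); go((0,0,0))
cv2.imwrite('pics/s6.png',cv2.resize(d['frame'][80:320,120:500],None,fx=2,fy=2,interpolation=cv2.INTER_CUBIC)[:,:,::-1])
for n in('cup','pitcher','tamper'): print(n,[(np.round(r['at'],3).tolist(),round(r['confidence'],2)) for r in finder.recognise('scene',n)])
```

```text
t 32.7667 pos [0.5371 0.012  0.2246] shift [-0.0135 -0.536   0.227 ]
cup [([0.45, 0.449, 0.028], 0.98)]
pitcher [([0.452, -0.415, 0.066], 0.91)]
tamper [([0.672, 0.019, 0.032], 0.86)]
```

View pics/s6.png

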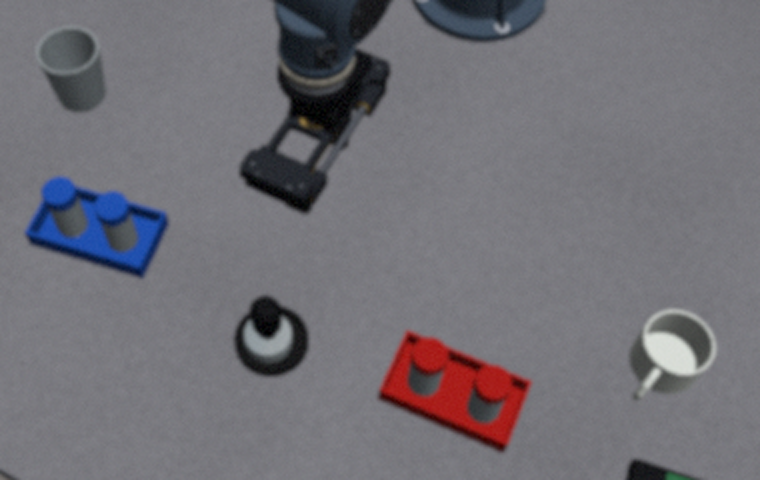

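The picture shows everything in place: blue cans at (65,205) and (115,220), tamper in its dock at (268,335), and red cans at (428,365) and (490,393). The cup and pitcher haven't moved. Handing in.

```bash
python3 -c "
from rig import bot; print(bot.hand_in())"
```

```text
the job is handed in; nothing more can be done
None
```

I handed the job in at about 33 s: both red-lidded cans stand in the red tray, both blue-lidded cans in the blue tray and the tamper in its dock, with the cup and pitcher untouched; the final picture confirmed this, but no verdict came back.

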